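Put the dried parts basket away in the chest drawer

ROBOT

A 6-joint arm with a two-finger parallel gripper is mounted at the origin on the work surface. World frame = base frame: x ahead of the robot, y to its left, z up, the work surface at z = 0. Lengths are in m, angles in rad, forces in N, time in s.
With the tool pointing down it reaches from about 0.275 to 0.875 m from the base axis. Payload 12.5 kg.
Tool frame: the origin (TCP) lies between the finger pads; the fingertips stand 11 mm ahead of it and the grasp point (between the pads) lies 8 mm behind it (ctrl.tip_reach is the z of the fingertips in the tool frame, in m); z points along the fingers, x is the direction in which the jaws open and shut, and the axes are right-handed (so a half turn about z gives the same grasp; the last joint's range is limited). The gripper opens to 85 mm and grips with 20 to 120 N. Pads are 22 mm wide; open, the fingers measure 114 mm over their backs; the gripper's body (76 mm by 85 mm) begins 54 mm behind the grasp point. The pads swing forward as they close: fully open they stand 13 mm farther back than shut.
Start: joints at [1.243, 0.351, 1.652, -0, 1.139, -0.085], TCP at [0.132, 0.534, 0.242] pointing down, gripper open.
Joint ranges: [-2.75, 2.75], [-0.79, 2.1], [0.01, 2.65], [-1.57, 4.71], [0.07, 3.14], [-2.87, 2.87]. Speed limits (rad/s): [2.22, 2.22, 2.79, 3.14, 3.14, 3.14].

INTERFACE

Orientations are given as a unit quaternion [w, x, y, z].
In Python, from cell import ctrl gives the robot as it stands.
- The arm moves only by the shell command python3 -m creep 'ROWS' [FORCE]. ROWS is JSON, a list of rows, each a list of 7 numbers: the shift along the world's x, y, z in cm, then the turn, a rotation vector about the world's x, y, z in rad, then the finger opening in cm, from 0 to 8.54. A call has 1 to 12 rows; each row shifts and turns the commanded pose from where the row before left it; what a row does not reach is not made up. A row lasts 1/12 s, in which the tool goes at most 41.7 mm and 7.16 degrees, less where a joint would pass 70% of its speed; a pose out of reach is approached as far as the arm can. A call with a gripper value outside its range is refused whole. The fingers move at their own pace and stop on an object; FORCE is the grip in N (left out, the last holds). Time passes only in rows, so rows that do not move let the fingers close. It gives the time, the measured TCP pose, the force and the opening at its end, in the units of the state.
- ctrl.state(): the state, without advancing time (a new reading comes with each control period).
- ctrl.get_image(name): name is "scene" or "top"; returns a dict with "image" (420x560x3 uint8, red, green, blue), "camera_matrix" (3x3 intrinsics, pixels), "origin" and "attitude" of the camera in the world. Camera axes: x right, y down, z forward; pixel columns grow to the right and rows downward; lengths in m; the calibration is good to about 2 mm. A picture is of the moment at which its call begins. There is no depth.
- ctrl.hand_in(): hands the job in, once; it reports no verdict.
The state is a dict: "clock": time; "qpos": joint angles; "joint_velocities": joint speeds; "effort": joint torques, N m; "tool_pos": TCP position; "tool_rot": TCP orientation; "wrist_force": force on the tool from outside, world axes, zero at the start; "wrist_torque": the same for the moment, N m; "opening": opening from 0.0 (shut) to 1.0 (fully open).
Only numpy, scipy, OpenCV 4.12 (cv2) and the standard library are available. Lean on these libraries where they do the work, as an engineer would, in place of code of your own. Each camera call takes 0.05 s, during which the arm holds its last target. There are 200 camera calls.

TASK

The larger parts basket on the drip rack is dry: put it away from the dust. Pull the chest's top drawer well open by its handle, lift the larger basket off its hook, and stand it gently (not dropped) in the drawer's empty left-hand bay, keeping it upright all the way so the small parts stay in place. Then push the drawer fully shut, leaving the smaller basket hanging on its hook and the things on the bench where they are.

Things in the scene. Friction and masses are not known exactly. Their poses are not given: they have to be found in the camera images.
- chest: Dark wooden chest fixed to the bench, left or right of the rack: 320 wide (y), 260 deep (x), 188 high; two equal drawers, stacked. Origin: middle of its front face's lower edge. x points into the chest, y to the left as seen facing its front, z up. Front towards the robot, turned up to 0.2 rad. Top board 12 thick, its front edge 15 behind the front face; drawers are open on top only ahead of it.
- drawer (a joint): Slide of the TOP drawer, m: 0 fully shut, grows as it is pulled straight out along the chest's -x; stop at 0.16. Starts 0 to 0.012 ajar. About 1.5 N of friction, no latch, stays where it is left. The lower drawer looks the same and is not needed.
- drawer_handle (a point): Middle of the top drawer's handle bar, on its axis; moves with the drawer. Round level steel bar, 11 thick, 131 long, along the chest's y; axis 35 ahead of the drawer's front face (29 free behind the bar) and 38 below the chest's top. Two 8 thick stays join it to the face 51 to each side; between them nothing is above or below the bar for 70. Axes as the chest's.
- bay (a point): Point on the flat floor of the top drawer's empty left bay, 70 behind the drawer's front face; moves with the drawer; axes as the chest's. Free floor: x -49 to +163, y -80 to +80 from here. Walls 62 high over the floor, 6 thick; front 21 thick, 72 high; partition at the right 45 high, beyond it parts boxes. Clear height over the floor when shut: 72.
- rack: Grey and steel drip rack fixed to the bench. Origin: foot of its 14 thick column. A level bar, 10 thick, 180 long, lies along its y at 170 height over the column; two hooks point from it to the rack's -x (towards the robot, turned up to 0.25 rad). Below them a base plate, 160 x 220, with a white drip tray, rim at 20 height. z up.
- hook_left (a point): Point on the axis of the hook at the rack's +y, 80 ahead (-x) of the column. Each hook is a level round wire, 5 thick, along the rack's x at 170 height, straight to 95 ahead of the column, then bent up to a tip 10 farther out and 12 higher (top 15 above the wire's axis). Axes as the rack's.
- hook_right (a point): The same point of the other hook, at the rack's -y. The hooks are 120 apart.
- basket: Larger steel basket, 60 to 130 g: open round drum, 48 diameter, 22 high, with a rigid fixed bail, 65 high in all. Origin: centre of the underside, z up. Bail of 4 thick wire in its y-z plane: upright legs with axes at y = +-26 (56 overall) up to 44 high, then an arch peaking at 65. Hangs by that peak on either hook, bail square across it within 0.1 rad. 39 free between drum rim and peak.
- small_basket: The smaller basket, same kind, hanging on the other hook: drum 28 diameter, 16 high, bail 36 wide, 50 high in all. Origin: centre of the drum's underside. It stays hanging.
- loupe: Bystander: black eye loupe standing on the bench, 34 diameter, 34 high. Origin: centre of its underside.
- watch_head: Bystander: steel watch head without strap, dial up on the bench, 40 diameter, 10 high. Origin: centre of its underside.
- screwdriver: Bystander: slim aluminium screwdriver with a brass head, 112 long, 12 thick, lying on the bench along its x. Origin: on the bench under its middle.
Things that resemble listed ones, but are neither listed nor needed, are in the scene too. Leave any brown or pink look-alike of the basket alone.

How it is judged:
By the outcome, as a careful person would: the job done as asked, in the order asked, and still so for the second after the job is handed in, with the robot touching nothing.
It also fails if it takes over 64 s, if anything falls off the work surface, if the arm or the gripper's body presses on something with over 40 N, if the wrist force passes 120 N, or if a joint passes its speed limit or range.

## Working session

There is one attempt and no reset: what is moved stays moved. The work goes in short steps, Python scripts to look and compute and a shell command to move; the robot and the scene stay as the last step left them, time stands still between calls to the robot, and variables do not carry over. Pictures are saved under pics/ and viewed, about 8 in all and at most 12, crops included, and the job is handed in when it is done.

```bash
ls; mkdir -p pics; cat > h.py <<'E'
import numpy as np, cv2, json
from cell import ctrl
from scipy.spatial.transform import Rotation as R
def cam(n):
    d=ctrl.get_image(n); q=np.array(d["attitude"]); 
    M=q if q.shape==(3,3) else R.from_quat(q[[1,2,3,0]]).as_matrix()
    return d["image"],np.array(d["camera_matrix"]),np.array(d["origin"]),M
def save(n,f,crop=None,s=1):
    im=cam(n)[0]
    if crop: im=im[crop[1]:crop[3],crop[0]:crop[2]]
    cv2.imwrite(f,cv2.resize(im[:,:,::-1],None,fx=s,fy=s,interpolation=cv2.INTER_CUBIC))
def ray(c,p):
    d=c[3]@np.linalg.inv(c[1])@np.array([p[0],p[1],1.]); return c[2],d/np.linalg.norm(d)
def onz(c,p,z):
    o,d=ray(c,p); return o+d*(z-o[2])/d[2]
def tri(c1,p1,c2,p2):
    o1,d1=ray(c1,p1);o2,d2=ray(c2,p2)
    t=np.linalg.lstsq(np.c_[d1,-d2],o2-o1,rcond=None)[0]
    a=o1+t[0]*d1;b=o2+t[1]*d2; return (a+b)/2,np.linalg.norm(a-b)
def proj(c,P):
    v=c[1]@c[3].T@(np.array(P)-c[2]); return v[:2]/v[2]
E
python3 - <<'E'
from h import *
for n in("scene","top"):
    c=cam(n); print(n,c[1].round(1).tolist(),c[2].round(3),c[3].round(3).tolist())
    np.savez(n+"0.npz",*c); cv2.imwrite(f"pics/{n}0.png",cv2.resize(c[0][:,:,::-1],None,fx=1.42,fy=1.42))
s=ctrl.state();print(s)
E
```

```text
pics
scene [[436.3, 0.0, 282.1], [0.0, 436.3, 211.5], [0.0, 0.0, 1.0]] [ 0.917 -0.445  0.701] [[0.799, 0.405, -0.445], [0.601, -0.561, 0.57], [-0.019, -0.722, -0.691]]
top [[399.1, 0.0, 280.5], [0.0, 399.1, 208.6], [0.0, 0.0, 1.0]] [0.512 0.022 0.834] [[0.014, -0.998, 0.054], [-1.0, -0.013, 0.023], [-0.023, -0.054, -0.998]]
{'clock': 0.1, 'qpos': array([ 1.24342371e+00,  3.51180538e-01,  1.65232764e+00,  1.25639044e-05,
        1.13909122e+00, -8.45948049e-02]), 'joint_velocities': array([ 0.00028404, -0.00219963, -0.00259871,  0.00056836, -0.00122192,
        0.00023997]), 'effort': array([ 1.43578782e-03, -5.06827068e+01, -2.91873354e+01, -2.27695699e-05,
        2.60994282e-03,  1.91729401e-05]), 'tool_pos': array([0.13210275, 0.53362267, 0.24182558]), 'tool_rot': array([ 2.70838719e-04,  7.87529266e-01,  6.16277049e-01, -4.24334567e-04]), 'wrist_force': array([ 1.0720864 , -0.62234528,  0.836952  ]), 'wrist_torque': array([ 0.0270521 , -0.01831309, -0.03127402]), 'opening': 1.001617096688368}
```

View pics/scene0.png

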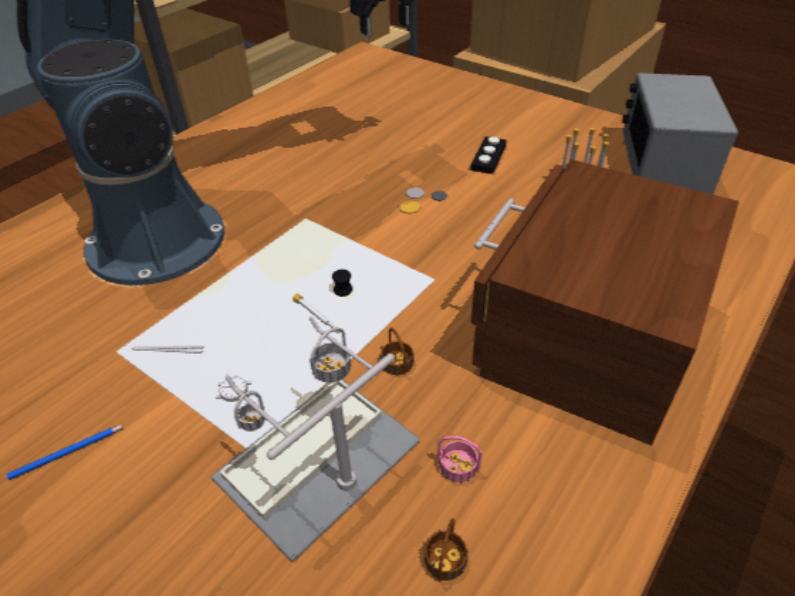

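View pics/top0.png

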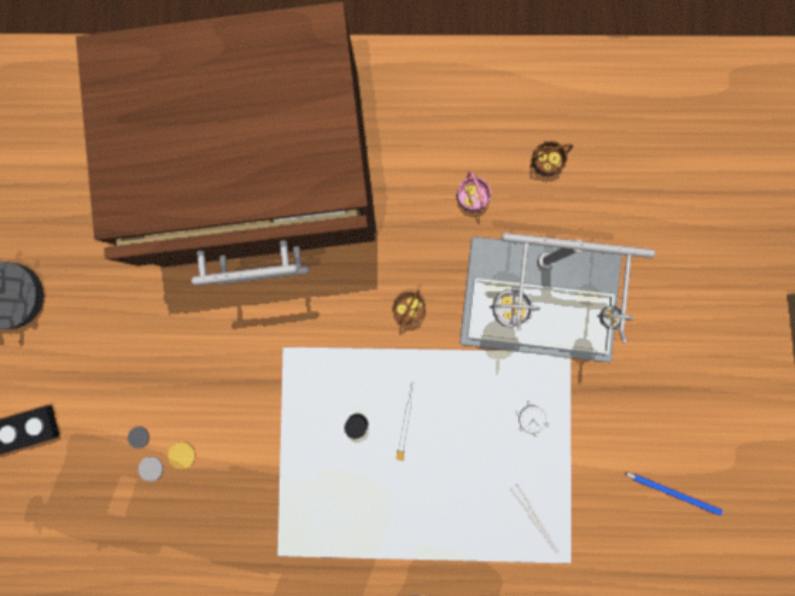

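The two pictures show the chest on the robot's left, with its handle at top-view pixels (193,281)-(307,270). The larger basket is on the left hook (512,308) and the small one on the right (612,318). The bar ends are at (505,237) and (653,254). All of these are in the 1.42x pictures.

```bash
python3 - <<'E'
from h import *
L=lambda n:[np.load(n+"0.npz")[f"arr_{i}"] for i in range(4)]
t=L("top");s=L("scene");k=1.42
f=lambda p:np.array(p)/k
for nm,p,z in[("hA",(193,281),.15),("hB",(307,270),.15),("chTopFL",(97,238),.188),("chTopFR",(367,207),.188),("chTopBR",(343,3),.188),("drFrontBotL",(106,256),.18),("drFrR",(366,223),.18),
 ("barL",(505,237),.17),("barR",(653,254),.17),("foot",(545,262),0),("hkLbase",(527,240),.17),("hkRbase",(628,250),.17),("bigrim",(512,307),.125),("bailA",(493,307),.15),("bailB",(538,307),.15),("small",(611,318),.136),("brown",(408,308),.0),("loupe",(356,426),.034),("sd1",(411,384),.006),("sd2",(400,457),.006)]:
    print(nm,onz(t,f(p),z).round(4))
print("tri bar L",tri(t,f((505,237)),s,f((391,360))))
print("tri bar R",tri(t,f((653,254)),s,f((273,453))))
print("tri drum",tri(t,f((512,309)),s,f((331,362))))
print("tri handle",tri(t,f((193,281)),s,f((516,203))),tri(t,f((307,270)),s,f((480,244))))
im=t[0][140:270,310:480];cv2.imwrite("pics/a.png",cv2.resize(im[:,:,::-1],None,fx=4.6,fy=4.6,interpolation=cv2.INTER_CUBIC))
im=s[0][200:340,140:310];cv2.imwrite("pics/b.png",cv2.resize(im[:,:,::-1],None,fx=4.2,fy=4.2,interpolation=cv2.INTER_CUBIC))
E
```

```text
hA [0.5643 0.2888 0.15  ]
hB [0.5794 0.1494 0.15  ]
chTopFL [0.6101 0.3882 0.188 ]
chTopFR [0.6495 0.0745 0.188 ]
chTopBR [0.8919 0.107  0.188 ]
drFrontBotL [0.5901 0.3811 0.18  ]
drFrR [0.6323 0.076  0.18  ]
barL [ 0.6192 -0.0871  0.17  ]
barR [ 0.601  -0.2592  0.17  ]
foot [ 0.6102 -0.1738  0.    ]
hkLbase [ 0.6159 -0.1129  0.17  ]
hkRbase [ 0.6054 -0.2304  0.17  ]
bigrim [ 0.5387 -0.1036  0.125 ]
bailA [ 0.5374 -0.0764  0.15  ]
bailB [ 0.5381 -0.1303  0.15  ]
small [ 0.5264 -0.2221  0.136 ]
brown [0.5398 0.0267 0.    ]
loupe [0.3725 0.0971 0.034 ]
sd1 [0.4294 0.0209 0.006 ]
sd2 [0.3246 0.0354 0.006 ]
tri bar L (array([ 0.62084147, -0.08755056,  0.16401839]), np.float64(0.001791482540139713))
tri bar R (array([ 0.60250609, -0.25729817,  0.17065096]), np.float64(0.004455252407012849))
tri drum (array([ 0.53740363, -0.10377531,  0.11862353]), np.float64(0.002782822391453312))
tri handle (array([0.56784727, 0.29513969, 0.13997983]), np.float64(0.007120617203502854)) (array([0.58445139, 0.15238643, 0.15853741]), np.float64(0.014662377326241576))
```

View pics/a.png

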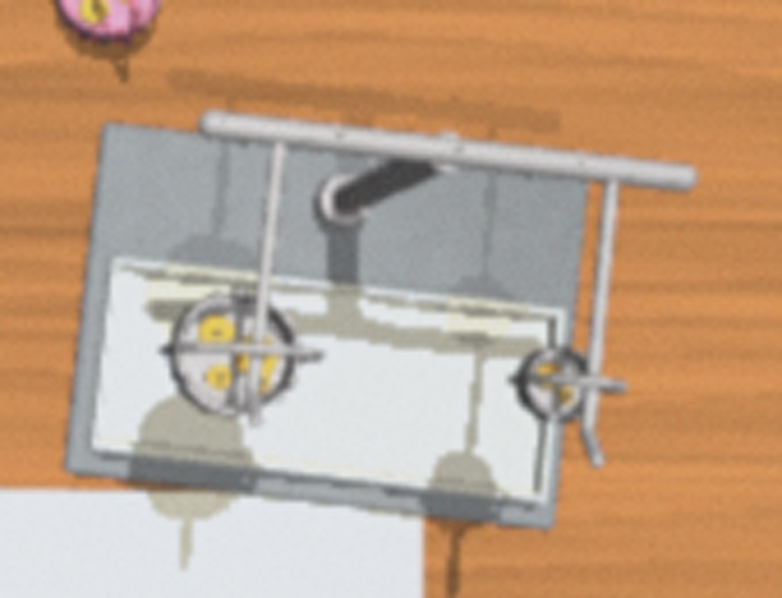

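View pics/b.png

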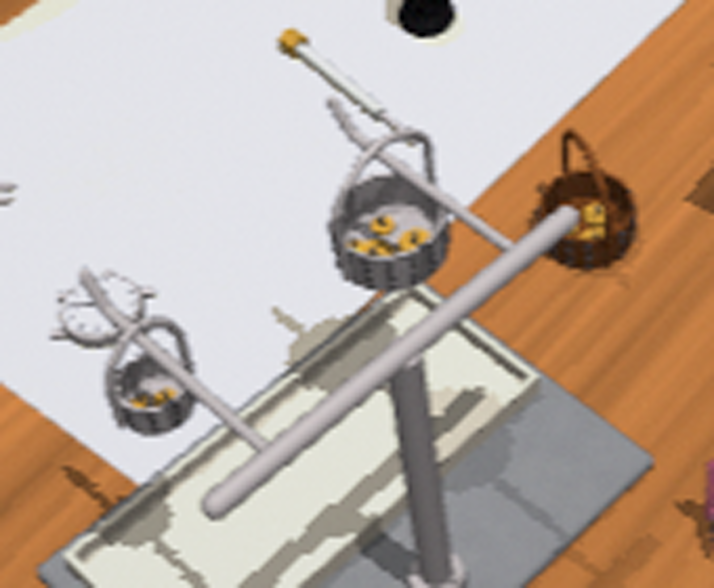

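Both crops agree. The hook wire crosses the larger bail at its peak, at crop a (258,350), and the rack yaw is about -0.105. The chest yaw is about 0.127 and the handle's middle is near (0.572, 0.221, 0.150). I'm moving to the handle.

```bash
python3 -m creep '[[2.9,-2.1,0,0,0,-0.1,2.6],[2.9,-2.1,0,0,0,-0.1,2.6],[2.9,-2.1,0,0,0,-0.1,2.6],[2.9,-2.1,0,0,0,-0.1,2.6],[2.9,-2.1,0,0,0,-0.1,2.6],[2.9,-2.1,0,0,0,-0.1,2.6],[2.9,-2.1,0,0,0,-0.1,2.6],[2.9,-2.1,0,0,0,-0.1,2.6],[2.9,-2.1,0,0,0,-0.1,2.6],[2.9,-2.1,0,0,0,-0.1,2.6],[2.9,-2.1,0,0,0,-0.1,2.6],[2.9,-2.1,0,0,0,-0.1,2.6]]' 60; python3 - <<'E'
from h import *
s=ctrl.state(); print(s["tool_pos"],R.from_quat(s["tool_rot"][[1,2,3,0]]).as_matrix().round(3)[:,[0,2]].T,s["opening"]*8.54)
E
```

```text
clock: 1.1
tool_pos: [0.4813, 0.2804, 0.2421]
tool_rot: [0.0, 0.998, 0.061, -0.0]
wrist_force: [-0.0, 0.8, 0.0]
opening: 0.304
[0.48133667 0.28043392 0.24206127] [[ 0.992  0.123 -0.   ]
 [-0.    -0.    -1.   ]] 2.596812912447361
```

```bash
python3 -m creep '[[3,-2,0,0,0,0,2.6],[3,-2,0,0,0,0,2.6],[3.1,-1.9,0,0,0,0,2.6],[0,0,-2.5,0,0,0,2.6],[0,0,-2.5,0,0,0,2.6],[0,0,0,0,0,0,2.6]]' 60; python3 - <<'E'
from h import *
save("scene","pics/c.png",(310,110,450,215),5.7)
E
```

```text
clock: 1.6
tool_pos: [0.5693, 0.2216, 0.1873]
tool_rot: [0.001, 0.998, 0.063, -0.004]
wrist_force: [-1.0, -0.9, -1.3]
opening: 0.305
```

View pics/c.png

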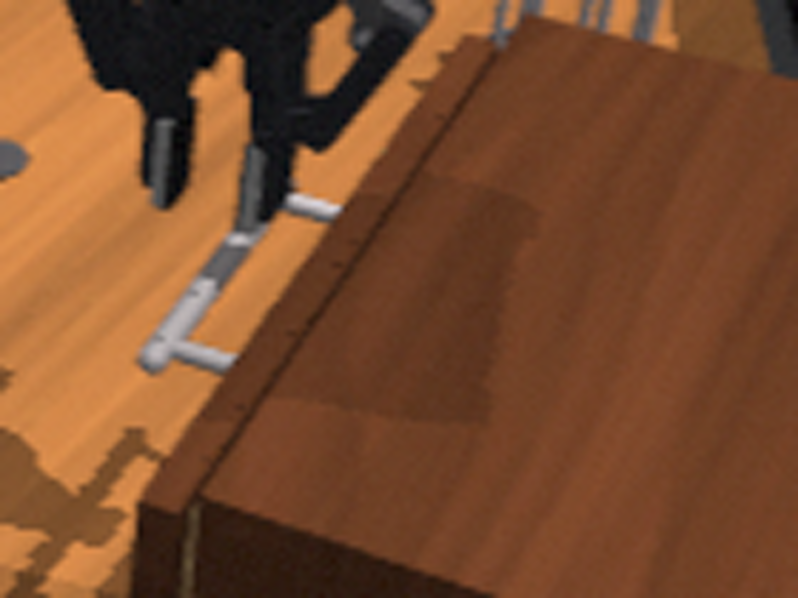

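The crop shows the gripper over the bar. The handle's near end is at about (155,355), the front stay root at (235,362) and the far stay at (290-340, 200-212). I'm checking the projected points against these.

```bash
python3 - <<'E'
from h import *
c=cam("scene"); t=cam("top")
s=ctrl.state();print(s["tool_pos"],s["wrist_force"].round(1))
cx=np.array([.992,.127,0]);cy=np.array([-.127,.992,0])
for M in([.572,.221,.15],[.574,.219,.15]):
  for o in(-.0655,0,.0655): print(((proj(c,np.array(M)+o*cy)-[310,110])*5.7).round(), (proj(t,np.array(M)+o*cy)*1.42).round())
for z in(.1765,): 
  for o in (.013,.027): print("tip",((proj(c,s["tool_pos"]+np.array([.992*o,.127*o,-.011]))-[310,110])*5.7).round())
# plane z=.15 reading of near end and far-stay/bar junction
for p in((155,352),(285,200),(172,345)): print(onz(c,np.array(p)/5.7+[310,110],.15))
E
```

```text
[0.57138351 0.22318369 0.19334418] [ 1.  -0.5  0.7]
[133. 365.] [302. 269.]
[208. 267.] [248. 275.]
[277. 176.] [195. 282.]
[134. 370.] [303. 268.]
[210. 271.] [250. 274.]
[278. 180.] [197. 280.]
tip [251. 200.]
tip [287. 211.]
[0.58271667 0.16698591 0.15      ]
[0.57414931 0.27405454 0.15      ]
[0.58551016 0.17385271 0.15      ]
```

```bash
python3 -m creep '[[0.4,0,0,0,0,0,2.6],[0,0,-1.2,0,0,0,2.6],[0,0,-1.2,0,0,0,2.6],[0,0,-0.9,0,0,0,2.6],[0,0,-0.6,0,0,0,2.6],[0,0,0,0,0,0,2.6]]' 60; python3 - <<'E'
from h import *
save("top","pics/d.png",(110,130,260,235),5.3)
E
```

```text
clock: 2.25
tool_pos: [0.5743, 0.2227, 0.1513]
tool_rot: [0.0, 0.998, 0.064, -0.001]
wrist_force: [-0.0, -0.1, -0.4]
opening: 0.303
```

View pics/d.png

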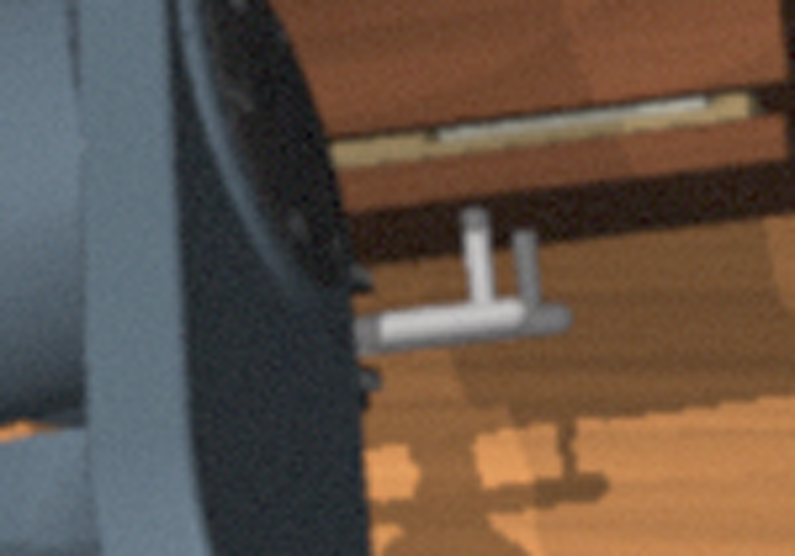

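The fingers straddle the bar, with tips at about (360,277) and (370,380) and the bar at y about 332. The top bar really ends at (525,310); what I read earlier was the lower drawer's handle. I'll finish the descent, grip, and pull.

```bash
python3 -m creep '[[0,0,-0.5,0,0,0,2.6],[0,0,-0.3,0,0,0,2.6],[0,0,0,0,0,0,0.5],[0,0,0,0,0,0,0.5],[0,0,0,0,0,0,0.5],[0,0,0,0,0,0,0.5],[0,0,0,0,0,0,0.5]]' 60
```

```text
clock: 2.88
tool_pos: [0.5751, 0.2228, 0.1451]
tool_rot: [0.0, 0.998, 0.064, -0.0]
wrist_force: [-0.8, 0.5, -4.2]
opening: 0.106
```

```bash
python3 -m creep '[[-0.5,-0.06,0,0,0,0,0.5],[-1,-0.13,0,0,0,0,0.5],[-1.4,-0.18,0,0,0,0,0.5],[-1.4,-0.18,0,0,0,0,0.5],[-1.4,-0.18,0,0,0,0,0.5],[-1.4,-0.18,0,0,0,0,0.5],[-1.4,-0.18,0,0,0,0,0.5],[-1.4,-0.18,0,0,0,0,0.5],[-1.4,-0.18,0,0,0,0,0.5],[-1.4,-0.18,0,0,0,0,0.5],[-1,-0.13,0,0,0,0,0.5],[-0.7,-0.08,0,0,0,0,0.5]]'; python3 -m creep '[[0,0,0,0,0,0,0.5],[0,0,0,0,0,0,2.6],[0,0,0,0,0,0,2.6],[0,0,0,0,0,0,2.6],[0,0,1.5,0,0,0,2.6],[0,0,3,0,0,0,2.6],[0,0,4,0,0,0,2.6],[0,0,3,0,0,0,2.6]]'
```

```text
clock: 3.88
tool_pos: [0.4299, 0.2032, 0.1451]
tool_rot: [0.001, 0.998, 0.064, -0.0]
wrist_force: [4.8, -11.4, -6.4]
opening: 0.102
clock: 4.55
tool_pos: [0.4314, 0.2047, 0.263]
tool_rot: [-0.0, 0.998, 0.064, 0.001]
wrist_force: [0.4, 0.6, 0.1]
opening: 0.304
```

```bash
python3 - <<'E'
from h import *
L=lambda n:[np.load(n+"0.npz")[f"arr_{i}"] for i in range(4)]
t=L("top");s=L("scene")
a=lambda p:np.array(p)/4.6+[310,140]
b=lambda p:np.array(p)/4.2+[140,200]
print("peak top",onz(t,a((258,350)),.1745)," legs",onz(t,a((170,349)),.155),onz(t,a((320,356)),.155))
print("drum c rim", onz(t,a((235,353)),.1335), onz(s,b((389,213)),.1335))
print("arch apex scene",onz(s,b((400,134)),.1765),"legs",onz(s,b((336,200)),.15),onz(s,b((432,172)),.1555))
print("hooktip",onz(t,a((254,420)),.183),onz(s,b((333,103)),.183))
print("hook base",onz(t,a((277,145)),.17),onz(s,b((512,248)),.17))
print(ctrl.state()["tool_pos"])
E
```

```text
peak top [ 0.53709884 -0.10388079  0.1745    ]  legs [ 0.53777424 -0.0752886   0.155     ] [ 0.53593499 -0.13032075  0.155     ]
drum c rim [ 0.53739787 -0.10299637  0.1335    ] [ 0.54114938 -0.10497472  0.1335    ]
arch apex scene [ 0.54551902 -0.09705096  0.1765    ] legs [ 0.53015481 -0.12221162  0.15      ] [ 0.55519    -0.09148424  0.1555    ]
hooktip [ 0.51206597 -0.10092251  0.183     ] [ 0.51712569 -0.10421903  0.183     ]
hook base [ 0.61169393 -0.11139439  0.17      ] [ 0.61457282 -0.1125772   0.17      ]
[0.43144298 0.2046903  0.26304719]
```

```bash
python3 -m creep '[[1.1,-2.86,0,0,0,-0.016,3.6],[1.1,-2.86,0,0,0,-0.016,3.6],[1.1,-2.86,0,0,0,-0.016,3.6],[1.1,-2.86,0,0,0,-0.016,3.6],[1.1,-2.86,0,0,0,-0.016,3.6],[1.1,-2.86,0,0,0,-0.016,3.6],[1.1,-2.86,0,0,0,-0.016,3.6],[1.1,-2.86,0,0,0,-0.016,3.6],[1.1,-2.86,0,0,0,-0.016,3.6],[1.0,-2.86,0,0,0,-0.016,3.6],[0,0,-2.5,0,0,0,3.6],[0,0,-2.5,0,0,0,3.6]]' 40;python3 -m creep '[[0,0,-0.8,0,0,0,3.6],[0,0,0,0,0,0,3.6],[0,0,0,0,0,0,3.6]]'; python3 - <<'E'
from h import *
c=cam("scene")
cv2.imwrite("pics/e.png",cv2.resize(c[0][150:280,180:340,::-1],None,fx=4.6,fy=4.6,interpolation=cv2.INTER_CUBIC))
e=lambda P:((proj(c,P)-[180,150])*4.6).round()
p=ctrl.state()["tool_pos"];print(p)
print("tcp",e(p),"grasp tgt",e([p[0],p[1],.16]),"arch apex",e([.539,-.104,.1765]),"legs",e([.54,-.078,.1555]),e([.538,-.13,.1555]))
E
```

```text
clock: 5.55
tool_pos: [0.5414, -0.0831, 0.2107]
tool_rot: [0.0, 1.0, -0.017, 0.002]
wrist_force: [-0.3, 0.0, -0.6]
opening: 0.42
clock: 5.8
tool_pos: [0.5405, -0.0813, 0.2031]
tool_rot: [0.0, 1.0, -0.016, 0.0]
wrist_force: [0.6, -0.2, 0.2]
opening: 0.423
[ 0.5408495  -0.0813577   0.20364895]
tcp [266. 293.] grasp tgt [277. 377.] arch apex [228. 380.] legs [282. 379.] [183. 462.]
```

View pics/e.png

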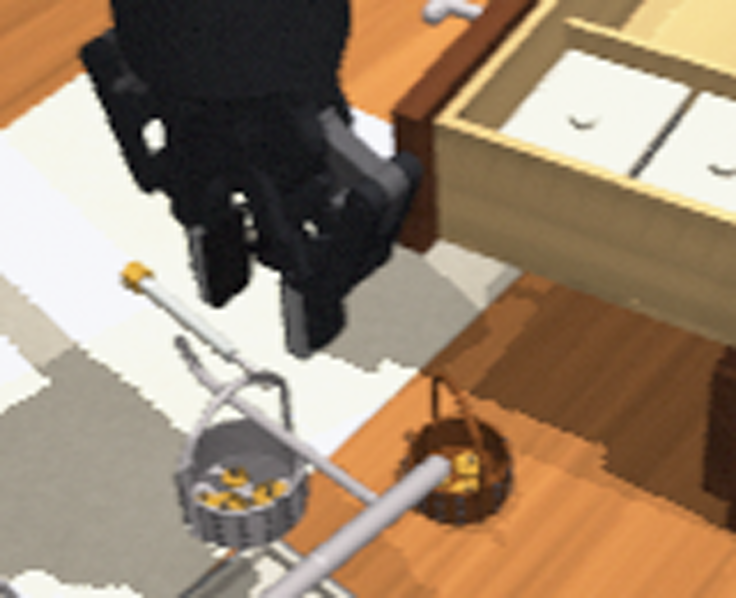

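The drawer is well open in the crop. The bail legs are at about (285,390) and (185,455), which matches the prediction. I'll descend onto the +y leg and grip.

```bash
python3 -m creep '[[0,0,-1.5,0,0,0,3.6],[0,0,-1.5,0,0,0,3.6],[0,0,-1,0,0,0,3.6],[0,0,-0.8,0,0,0,3.6],[0,0,0,0,0,0,3.6]]' 40; python3 -m creep '[[0,0,0,0,0,0,2],[0,0,0,0,0,0,1],[0,0,0,0,0,0,0],[0,0,0,0,0,0,0],[0,0,0,0,0,0,0],[0,0,0,0,0,0,0]]' 40
```

```text
clock: 6.27
tool_pos: [0.54, -0.0813, 0.1536]
tool_rot: [-0.0, 1.0, -0.016, -0.001]
wrist_force: [0.4, -0.0, -0.0]
opening: 0.425
clock: 6.77
tool_pos: [0.5406, -0.0817, 0.1549]
tool_rot: [0.0, 1.0, -0.016, 0.001]
wrist_force: [1.7, -0.5, 2.7]
opening: 0.032
```

```bash
python3 -m creep '[[0,0,0.4,0,0,0,0],[0,0,0.7,0,0,0,0],[0,0,0.7,0,0,0,0],[0,0,0.5,0,0,0,0],[0,0,0,0,0,0,0],[-0.5,0.05,0,0,0,0,0],[-0.8,0.08,0,0,0,0,0],[-1,0.1,0,0,0,0,0],[-1,0.1,0,0,0,0,0],[-1,0.1,0,0,0,0,0],[-1,0.1,0,0,0,0,0],[0,0,0,0,0,0,0]]' 40; python3 - <<'E'
from h import *
save("scene","pics/f.png",(180,130,340,280),4)
c=cam("top");np.savez("top1.npz",*c); c=cam("scene");np.savez("scene1.npz",*c)
E
```

```text
clock: 7.77
tool_pos: [0.485, -0.0759, 0.1769]
tool_rot: [-0.0, 1.0, -0.016, -0.001]
wrist_force: [0.7, -0.2, -1.3]
opening: 0.03
```

View pics/f.png

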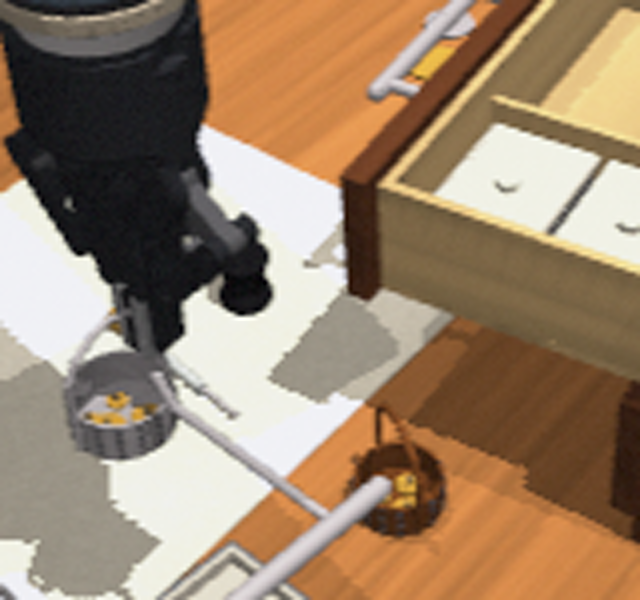

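The basket is clear of the hook and upright, with the parts inside, drum near (120,405). Next I raise it and look at the bay from the top.

```bash
python3 -m creep '[[-0.5,0,1,0,0,0,0],[0,0,2,0,0,0,0],[0,0,2.5,0,0,0,0],[0,0,2.5,0,0,0,0],[0,0,1.5,0,0,0,0],[0,0,0.5,0,0,0,0],[0,0,0,0,0,0,0]]' 40; python3 - <<'E'
from h import *
c=cam("top");np.savez("top2.npz",*c)
save("top","pics/g.png",(50,120,310,300),3)
E
```

```text
clock: 8.5
tool_pos: [0.4826, -0.0763, 0.2786]
tool_rot: [0.0, 1.0, -0.016, 0.001]
wrist_force: [-0.3, -0.0, -1.6]
opening: 0.026
```

View pics/g.png

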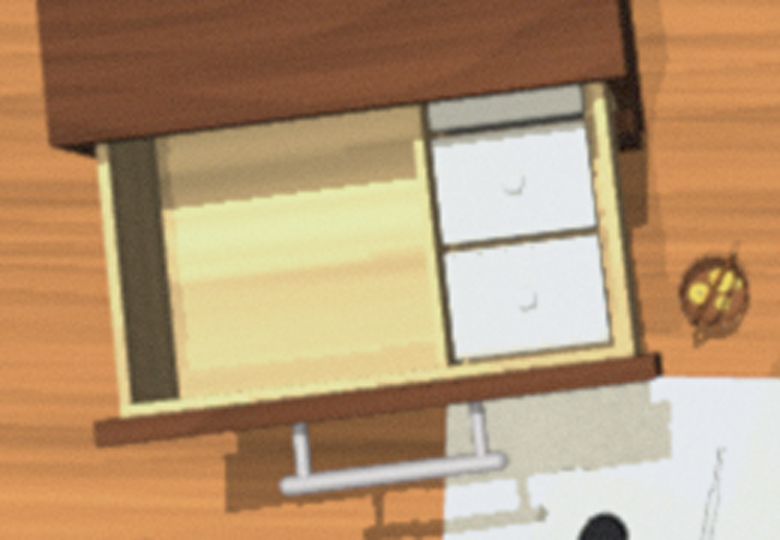

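The bay is empty. The left wall's inner top edge runs (108,140)-(130,402), the partition's left edge (418,105)-(445,365), and the handle (285,487)-(503,460).

```bash
python3 - <<'E'
from h import *
t=[np.load("top2.npz")[f"arr_{i}"] for i in range(4)]
g=lambda p:np.array(p)/3+[50,120]
for n,p,z in[("wallF",(130,402),.166),("wallB",(108,140),.166),("partF",(445,365),.149),("partB",(419,105),.149),("hL",(282,488),.15),("hR",(508,460),.15),("frontL",(96,432),.176),("frontR",(661,363),.176),("topL",(50,146),.188),("topR",(630,75),.188)]: print(n,onz(t,g(p),z).round(4))
hm=(onz(t,g((282,488)),.15)+onz(t,g((508,460)),.15))/2
cx=np.array([.991,.131,0]);cy=np.array([-.131,.991,0])
w=onz(t,g((119,271)),.166);pp=onz(t,g((432,235)),.149)
print("lat of wall, part from handle",(w-hm)@cy,(pp-hm)@cy)
lat=((w-hm)@cy+(pp-hm)@cy)/2
bay=hm+.105*cx+lat*cy;print("handle",hm,"bay",bay, "front inner corner x",[(onz(t,g(p),.15)-hm)@cx for p in((300,390),)])
E
```

```text
wallF [0.4674 0.3517 0.166 ]
wallB [0.6154 0.3702 0.166 ]
partF [0.4902 0.1784 0.149 ]
partB [0.6404 0.1973 0.149 ]
hL [0.4188 0.2699 0.15  ]
hR [0.4368 0.1407 0.15  ]
frontL [0.4513 0.3651 0.176 ]
frontR [0.4939 0.0532 0.176 ]
topL [0.6083 0.3909 0.188 ]
topR [0.6508 0.072  0.188 ]
lat of wall, part from handle 0.1393873897155452 -0.03529115662312814
handle [0.42782472 0.20529228 0.15      ] bay [0.52506142 0.27062696 0.15      ] front inner corner x [np.float64(0.0537767572135927)]
```

```bash
python3 -m creep '[[0.1,0.5,0,0,0,0,0],[0.2,1,0,0,0,0,0],[0.2,1.5,0,0,0,0,0],[0.2,2.1,0,0,0,0,0],[0.2,2.1,0,0,0,0,0],[0.2,2.1,0,0,0,0,0],[0.2,2.1,0,0,0,0,0],[0.2,2.1,0,0,0,0,0],[0.2,2.1,0,0,0,0,0],[0.2,2.1,0,0,0,0,0],[0.2,2.1,0,0,0,0,0],[0.2,2.1,0,0,0,0,0]]' 40;python3 -m creep '[[0.2,2.1,0,0,0,0,0],[0.2,2.1,0,0,0,0,0],[0.2,2.1,0,0,0,0,0],[0.2,2.1,0,0,0,0,0],[0.2,2.1,0,0,0,0,0],[0.3,2,0,0,0,0,0],[0.2,1.3,0,0,0,0,0],[0.2,0.7,0,0,0,0,0],[0.2,0.3,0,0,0,0,0],[0,0,0,0,0,0,0]]' 40
```

```text
clock: 9.6
tool_pos: [0.5048, 0.1447, 0.2765]
tool_rot: [0.0, 1.0, -0.016, -0.001]
wrist_force: [0.9, 0.4, -1.0]
opening: 0.03
clock: 10.43
tool_pos: [0.5243, 0.291, 0.2769]
tool_rot: [0.0, 1.0, -0.016, -0.0]
wrist_force: [0.2, -0.2, -0.6]
opening: 0.027
```

```bash
python3 -m creep '[[0,0,-1,0,0,0,0],[0,0,-2,0,0,0,0],[0,0,-2,0,0,0,0],[0,0,-2,0,0,0,0],[0,0,-1.5,0,0,0,0],[0,0,-1,0,0,0,0],[0,0,0,0,0,0,0],[0,0,0,0,0,0,0]]' 40;  python3 - <<'E'
from h import *
save("scene","pics/i.png",(300,70,500,220),4)
E
```

```text
clock: 11.1
tool_pos: [0.5243, 0.2903, 0.1823]
tool_rot: [0.0, 1.0, -0.016, -0.0]
wrist_force: [-0.2, -0.4, -0.3]
opening: 0.026
```

View pics/i.png

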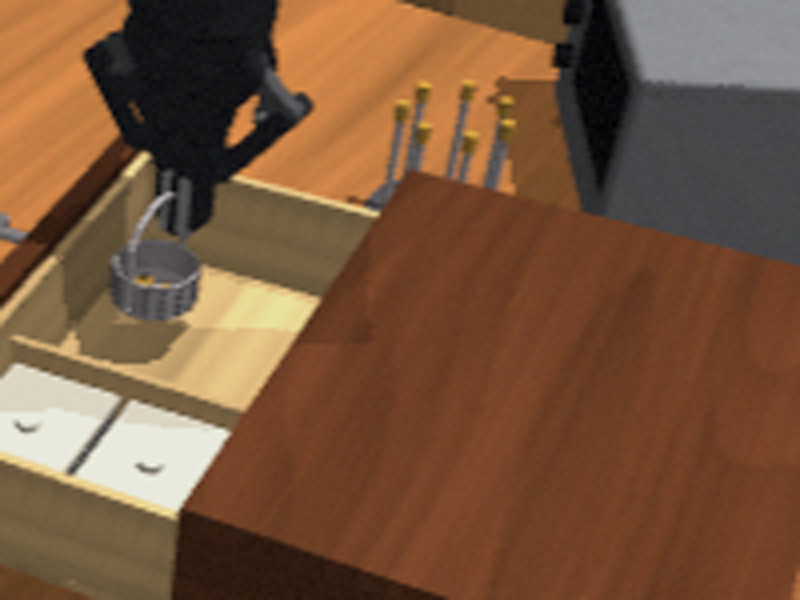

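The basket is upright inside the bay, drum near (155,280), with room on all sides. Now I lower it onto the floor.

```bash
python3 -m creep '[[0,0,-0.6,0,0,0,0],[0,0,-0.7,0,0,0,0],[0,0,-0.6,0,0,0,0],[0,0,-0.4,0,0,0,0],[0,0,-0.3,0,0,0,0],[0,0,-0.1,0,0,0,0],[0,0,0,0,0,0,0],[0,0,0,0,0,0,0]]' 40; for i in 1; do python3 -m creep '[[0,0,-0.1,0,0,0,0],[0,0,-0.1,0,0,0,0],[0,0,-0.1,0,0,0,0],[0,0,0,0,0,0,0]]'; python3 -m creep '[[0,0,-0.1,0,0,0,0],[0,0,-0.1,0,0,0,0],[0,0,0,0,0,0,0]]'; done
```

```text
clock: 11.82
tool_pos: [0.5243, 0.2908, 0.1554]
tool_rot: [-0.0, 1.0, -0.016, 0.0]
wrist_force: [0.3, 0.8, -2.6]
opening: 0.023
clock: 12.15
tool_pos: [0.5241, 0.2908, 0.1521]
tool_rot: [0.0, 1.0, -0.016, -0.0]
wrist_force: [-0.3, -0.1, -0.6]
opening: 0.029
clock: 12.4
tool_pos: [0.5241, 0.2907, 0.1501]
tool_rot: [0.0, 1.0, -0.016, -0.0]
wrist_force: [0.2, -0.1, -0.8]
opening: 0.03
```

```bash
for k in 1; do python3 -m creep '[[0,0,-0.1,0,0,0,0],[0,0,-0.1,0,0,0,0],[0,0,0,0,0,0,0],[0,0,0,0,0,0,0]]'; python3 -m creep '[[0,0,-0.05,0,0,0,0],[0,0,-0.05,0,0,0,0],[0,0,0,0,0,0,0]]'; done
```

```text
clock: 12.73
tool_pos: [0.5242, 0.2908, 0.1482]
tool_rot: [0.0, 1.0, -0.016, -0.0]
wrist_force: [-0.1, -0.5, -1.0]
opening: 0.03
clock: 12.98
tool_pos: [0.5244, 0.291, 0.1478]
tool_rot: [-0.0, 1.0, -0.016, 0.0]
wrist_force: [-0.6, 1.3, 5.0]
opening: 0.028
```

Contact is felt at 5 N upward. I'll release and rise.

```bash
python3 -m creep '[[0,0,0,0,0,0,0.8],[0,0,0,0,0,0,1.6],[0,0,0,0,0,0,2.4],[0,0,0,0,0,0,2.6],[0,0,0.8,0,0,0,2.6],[0,0,1.5,0,0,0,2.6],[0,0,2.5,0,0,0,2.6],[0,0,3,0,0,0,2.6],[0,0,3,0,0,0,2.6],[0,0,0,0,0,0,2.6]]'; python3 - <<'E'
from h import *
save("scene","pics/j.png",(300,70,500,220),4)
E
```

```text
clock: 13.82
tool_pos: [0.5261, 0.2917, 0.262]
tool_rot: [-0.002, 1.0, -0.016, 0.004]
wrist_force: [1.7, -0.7, 1.1]
opening: 0.304
```

View pics/j.png

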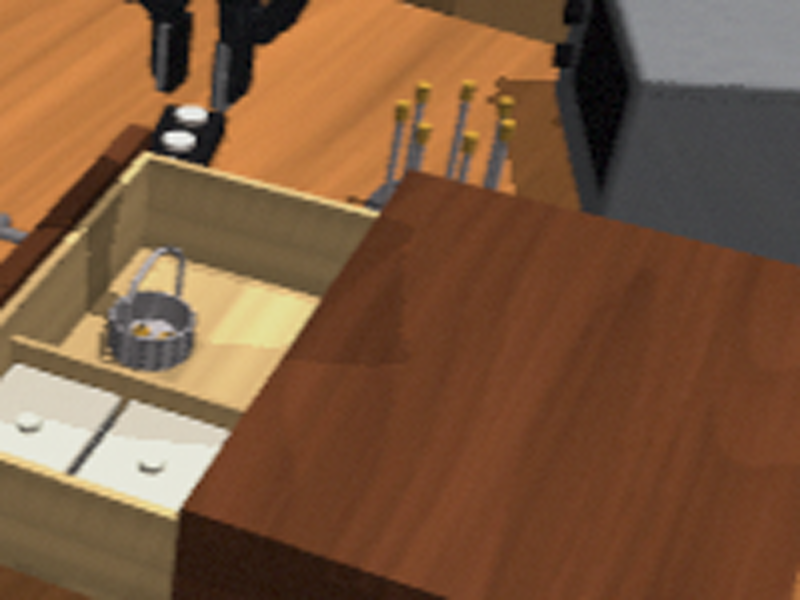

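The basket stands upright in the bay at (150,330), released, with the parts inside. Now I return to the handle.

```bash
python3 -m creep '[[-1.8,-1.7,0,0,0,0.033,2.6],[-2.5,-2.3,0,0,0,0.033,2.6],[-2.5,-2.3,0,0,0,0.033,2.6],[-2,-1.8,0,0,0,0.033,2.6],[-0.5,-0.5,0,0,0,0.03,2.6],[0,0,-2.5,0,0,0,2.6],[0,0,-3,0,0,0,2.6],[0,0,-2,0,0,0,2.6],[0,0,-0.5,0,0,0,2.6],[0,0,0,0,0,0,2.6],[0,0,0,0,0,0,2.6]]' 60; python3 - <<'E'
from h import *
s=ctrl.state();print(s["tool_pos"],R.from_quat(s["tool_rot"][[1,2,3,0]]).as_matrix()[:,0].round(3))
E
```

```text
clock: 14.78
tool_pos: [0.4314, 0.2049, 0.1758]
tool_rot: [-0.0, 0.998, 0.065, 0.0]
wrist_force: [0.2, 0.7, -0.3]
opening: 0.305
[0.43144423 0.20486251 0.17583446] [0.992 0.13  0.   ]
```

```bash
python3 -m creep '[[-0.05,0,-1,0,0,0,2.6],[0,0,-1,0,0,0,2.6],[0,0,-0.8,0,0,0,2.6],[0,0,-0.3,0,0,0,2.6],[0,0,0,0,0,0,0.5],[0,0,0,0,0,0,0.5],[0,0,0,0,0,0,0.5],[0,0,0,0,0,0,0.5],[0,0,0,0,0,0,0.5]]' 60
```

```text
clock: 15.53
tool_pos: [0.4307, 0.2048, 0.1442]
tool_rot: [-0.0, 0.998, 0.065, 0.0]
wrist_force: [1.7, 1.2, -1.2]
opening: 0.102
```

```bash
python3 -m creep '[[0.2,0.026,0,0,0,0,0.5],[0.4,0.053,0,0,0,0,0.5],[0.6,0.08,0,0,0,0,0.5],[0.8,0.106,0,0,0,0,0.5],[1,0.133,0,0,0,0,0.5],[1,0.133,0,0,0,0,0.5],[1,0.133,0,0,0,0,0.5],[1,0.133,0,0,0,0,0.5],[1,0.133,0,0,0,0,0.5],[1,0.133,0,0,0,0,0.5],[1,0.133,0,0,0,0,0.5],[1,0.133,0,0,0,0,0.5]]'; python3 -m creep '[[1,0.133,0,0,0,0,0.5],[1,0.133,0,0,0,0,0.5],[0.8,0.106,0,0,0,0,0.5],[0.6,0.08,0,0,0,0,0.5],[0.4,0.053,0,0,0,0,0.5],[0.3,0.04,0,0,0,0,0.5],[0.2,0.026,0,0,0,0,0.5],[0,0,0,0,0,0,0.5]]'; python3 -m creep '[[0.2,0.026,0,0,0,0,0.5],[0.2,0.026,0,0,0,0,0.5],[0.2,0.026,0,0,0,0,0.5],[0,0,0,0,0,0,0.5]]'
```

```text
clock: 16.53
tool_pos: [0.5319, 0.2185, 0.1442]
tool_rot: [-0.0, 0.998, 0.065, 0.0]
wrist_force: [-2.7, 5.4, 1.6]
opening: 0.102
clock: 17.2
tool_pos: [0.5751, 0.2243, 0.1442]
tool_rot: [-0.0, 0.998, 0.065, 0.001]
wrist_force: [0.5, 5.6, -2.1]
opening: 0.108
clock: 17.53
tool_pos: [0.5806, 0.2251, 0.1442]
tool_rot: [-0.0, 0.998, 0.065, 0.0]
wrist_force: [-1.6, 4.6, 0.7]
opening: 0.106
```

```bash
for k in 1; do python3 -m creep '[[0.15,0.02,0,0,0,0,0.5],[0.1,0.013,0,0,0,0,0.5],[0,0,0,0,0,0,0.5]]'; python3 -m creep '[[0.1,0.013,0,0,0,0,0.5],[0.1,0.013,0,0,0,0,0.5],[0,0,0,0,0,0,0.5]]' ; done
```

```text
clock: 17.78
tool_pos: [0.5807, 0.2251, 0.1441]
tool_rot: [0.0, 0.998, 0.065, -0.003]
wrist_force: [-16.2, 2.5, 9.7]
opening: 0.107
clock: 18.03
tool_pos: [0.5808, 0.2251, 0.1441]
tool_rot: [0.0, 0.998, 0.065, -0.005]
wrist_force: [-29.1, -0.2, 19.5]
opening: 0.103
```

Hard stop at x = 0.581, so it is shut. I'll ease the preload, release, rise and retreat.

```bash
python3 -m creep '[[-0.3,-0.04,0,0,0,0,0.5],[0,0,0,0,0,0,2.6],[0,0,0,0,0,0,2.6],[0,0,0,0,0,0,2.6],[0,0,1,0,0,0,2.6],[0,0,2,0,0,0,2.6],[0,0,3,0,0,0,2.6],[0,0,3,0,0,0,2.6],[-3,0,2,0,0,0,2.6],[-3,0,0,0,0,0,2.6],[-3,0,0,0,0,0,2.6],[-3,0,0,0,0,0,2.6]]'; python3 -m creep '[[-3,2,0,0,0,0,2.6],[-3,3,0,0,0,0,2.6],[-3,3,0,0,0,0,2.6],[-3,3,0,0,0,0,2.6],[-2,3,0,0,0,0,2.6],[0,0,0,0,0,0,2.6],[0,0,0,0,0,0,2.6]]'; python3 - <<'E'
from h import *
a=cam("top");b=cam("scene");np.savez("top3.npz",*a)
cv2.imwrite("pics/k.png",np.vstack([cv2.resize(x[0][:,:,::-1],(400,300)) for x in(a,b)]) if 0 else np.hstack([cv2.resize(a[0][0:290,40:480,::-1],(400,264)),cv2.resize(b[0][:,:,::-1],(400,264))]).repeat(1,0))
cv2.imwrite("pics/l.png",cv2.resize(a[0][0:280,40:480,::-1],None,fx=1.8,fy=1.8,interpolation=cv2.INTER_CUBIC))
E
```

```text
clock: 19.03
tool_pos: [0.461, 0.2245, 0.2553]
tool_rot: [-0.0, 0.998, 0.065, 0.001]
wrist_force: [0.4, 0.0, 0.2]
opening: 0.303
clock: 19.62
tool_pos: [0.3227, 0.3645, 0.255]
tool_rot: [-0.0, 0.998, 0.066, 0.001]
wrist_force: [-0.4, 0.5, -0.4]
opening: 0.305
```

View pics/l.png

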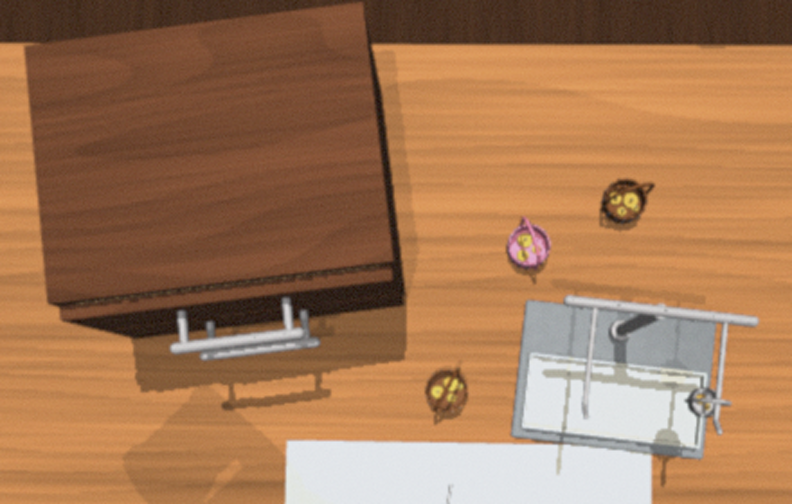

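The drawer shows shut, with only a hairline along (60-390, 300-270). The handle runs (172,348)-(302,333), the left hook is empty, the small basket hangs at (703,402), and the decoys haven't moved. One numeric check remains before handing in.

```bash
python3 - <<'E'
from h import *
t=[np.load("top3.npz")[f"arr_{i}"] for i in range(4)];t0=[np.load("top0.npz")[f"arr_{i}"] for i in range(4)]
l=lambda p:np.array(p)/1.8+[40,0]
cx=np.array([.991,.131,0])
h=(onz(t,l((172,349)),.15)+onz(t,l((302,334)),.15))/2
e=(onz(t,l((48,303)),.188)+onz(t,l((393,262)),.188))/2
print("handle",h,"edge-handle along x (50 if shut)",((e-h)@cx)*1000)
# bystanders: unchanged pixels in the paper area
d=np.abs(t[0].astype(int)-t0[0]).max(2)[255:400,235:405]>60
print("changed px by bystanders",d.sum(), ctrl.state()["clock"])
E
```

```text
handle [0.57920974 0.22691938 0.15      ] edge-handle along x (50 if shut) 50.44521159284188
changed px by bystanders 0 19.7167
```

```bash
python3 -c "
from cell import ctrl
print(ctrl.hand_in())"
```

```text
the job is handed in; nothing more can be done
None
```

The larger basket is in the drawer's left bay and the top drawer is shut. I handed the job in at about 19.7 s of the 64 s allowed. I pulled the drawer about 145 mm open by its handle, lifted the basket off the left hook by one bail leg, and set it down upright with a light 5 N contact. Then I pushed the drawer in until it hit its stop.

**Last checks:**
- **Drawer:** the handle sits 50.4 mm ahead of the chest's top edge, against 50 mm when fully shut. The wrist force rose to about 35 N while I pressed it against the stop.
- **Basket:** it was upright with its parts inside just after release. I could not see it again once the drawer was shut.
- **Everything else:** the small basket still hangs on its hook and the brown and pink look-alikes look unmoved. The paper area with the loupe, screwdriver and watch head showed no changed pixels.

One early reading was wrong: I took the handle's near end from the lower drawer's handle. The scene view disagreed, and I corrected this before gripping. No final check failed.

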